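Pin the stop arm into its clevis on the welding table

TASK

From the stock bin take the flag pin with the long round shank (not the short one or the square one), after lifting off the flat-bar offcut that lies on it. Push the pin, from the side of the bracket that faces the robot, through the first ear, the stop arm and the second ear until its shoulder is up against the bracket, and let go, leaving the stop arm standing in its place. The offcut may be laid anywhere; do not shift or knock over the threaded post, the try square or the magnet.

Things in the scene. Friction and masses are not known exactly. Their poses are not given: they have to be found in the camera images.
- long_pin: (all sizes in mm) THE PIN TO USE: bare steel flag pin, lying flat. A flat rectangular handle 50 long x 34 wide x 16 thick, and from the middle of its end a ROUND shank 16 in diameter and 80 long with a chamfered tip (last 8 narrowing to 9). 280 g. Origin: centre of the underside of the flat handle. x runs along the pin from handle to tip, y across the handle's width, z up through its 16 thickness; shank axis 8 above the underside. Its centre of mass is near the shoulder.
- pin_tip (a point): tip of the long pin's shank on its axis, 105 along x from the handle's centre, axes as the pin's
- pin_shoulder (a point): on the pin's axis where the shank leaves the handle (the shoulder that comes up against the bracket), 25 along x from the handle's centre, axes as the pin's
- short_pin: wrong pin: same handle and same round 16 shank, but only 40 long (too short). Same origin and axes. 280 g.
- square_pin: wrong pin: same handle, shank 80 long but SQUARE, 16 x 16, blunt (does not enter the round holes). Same origin and axes. 280 g.
- offcut: loose flat-bar offcut of bare steel, 32 (x) x 90 (y) x 12 thick (z), 220 g, lying on top of the long pin's handle, roughly across it. Origin: centre of its underside. It may be laid down anywhere.
- bin: open-topped sheet-steel stock bin, fixed, outer 234 (x) x 290 (y) x 45 high, walls and floor 5 thick. Origin: centre of its underside. Three flag pins lie side by side across its y in any order, about 75 apart, shanks roughly along its +x; three loose hex nuts (30 across flats, 14 high) lie along its +x wall.
- bracket: fixed dark steel clevis bracket: base plate 100 (x) x 210 (y, from -65 to 145) x 10 thick, carrying two upright ears (each 12 thick in x, 56 wide in y, up to z = 85) at x from -21 to -9 and from 9 to 21, each with a round through hole 19 in diameter along x at y = 0, z = 60. Two 20 high keepers on the base locate the ends of the stop arm. Origin: centre of the ears on the table top. The pin goes in along +x, through the -x ear first; the space on the -x side is free.
- bracket_mouth (a point): centre of the hole on the outer face of the bracket's -x ear, at x = -21, y = 0, z = 60 in the bracket's frame, axes as the bracket's. The hole stack is 42 long from here to the outer face of the +x ear.
- stop_arm: loose steel stop arm, 900 g, standing in the bracket's slot between the ears: upright eye plate 16 thick (x), 56 wide, 80 high with a 19 round hole, with a 35 high bar running to +y (end pad at y = 122). It stands on the base plate with 1 play either side of it in the slot, so that its hole lines up with the ears' holes. Origin: centre of the eye plate's underside; axes as the bracket's.
- stop_hole (a point): centre of the stop arm's hole, 50 above the arm's origin
- post: bystander: upright steel threaded post, base disc 56 in diameter and 14 high, rod 18 in diameter, 150 high in all, 900 g, loose. Origin: centre of the underside.
- square: bystander: flat steel L-shaped try square lying on the table, loose, 250 g, 8 thick; legs 20 wide, one from its corner 100 along +x, the other 80 along +y (outer lengths). Origin: underside of the outer corner, shifted 40 along x and 30 along y into the L.
- magnet: bystander: red welding magnet, 55 x 45 x 18, loose, 350 g. Origin: centre of the underside.
There are look-alikes about, which are no part of the job. What is shaped like the offcut but blue or green is not meant. Leave any turquoise or yellow look-alike of the long_pin alone.

How it is judged:
On the way:
1. the long round pin is lifted clear of the bin (z of long_pin in the frame of bin above 0.06 m), for 0.2 s.
At the end, for the whole second after the job is handed in: Long round pin through both ears and the arm: shoulder within 5 mm of the near ear, on the hole axis within 5 mm at shoulder, 8 mm at tip, 0.12 rad; stop arm within 5 mm of its place (6 mm in height, 0.08 rad); pin, arm and offcut at rest (x of pin_shoulder in the frame of bracket_mouth between -0.005 and 0.004 m and y of pin_shoulder in the frame of bracket_mouth between -0.005 and 0.005 m and z of pin_shoulder in the frame of bracket_mouth between -0.005 and 0.005 m and y of pin_tip in the frame of bracket_mouth between -0.008 and 0.008 m and z of pin_tip in the frame of bracket_mouth between -0.008 and 0.008 m and x of pin_tip in the frame of bracket_mouth above 0.07 m and angle between the x axis of long_pin and the x axis of bracket, either way round below 0.12 rad and y of stop_arm in the frame of bracket between -0.005 and 0.005 m and x of stop_arm in the frame of bracket between -0.005 and 0.005 m and z of stop_arm in the frame of bracket below 0.016 m and angle between the x axis of stop_arm and the x axis of bracket, either way round below 0.08 rad and linear speed of each of long_pin, stop_arm, offcut below 0.02 m/s and angular speed of long_pin below 0.2 rad/s); the robot touches nothing.
It fails at once if the threaded post is shifted by 20 mm or tipped (distance of post from where it was at the start of the episode above 0.02 m or angle between post's own z axis and vertical above 0.3 rad).
It fails at once if the try square is shifted by 20 mm (distance of square from where it was at the start of the episode above 0.02 m).
It fails at once if the magnet is shifted by 20 mm (distance of magnet from where it was at the start of the episode above 0.02 m).
It also fails if it takes over 72 s, if anything falls off the work surface, if the arm or the gripper's body presses on something with over 40 N, if the wrist force passes 120 N, or if a joint passes its speed limit or range.

ROBOT

A 6-joint arm with a two-finger parallel gripper is mounted at the origin on the work surface. World frame = base frame: x ahead of the robot, y to its left, z up, the work surface at z = 0. Lengths are in m, angles in rad, forces in N, time in s.
With the tool pointing down it reaches from about 0.3 to 0.85 m from the base axis. Payload 4.2 kg.
Tool frame: the origin (TCP) lies at the very end of the fingers, on their centre line; the grasp point (between the pads) lies 19 mm behind it (bot.tcp_to_grasp is the distance from the TCP to the grasp point, in m); z points along the fingers, y is the line along which they close (so a half turn about z gives the same grasp; the last joint's range is limited). The gripper opens to 91 mm and grips with 3 to 60 N. Pads are 32 mm wide; open, the fingers measure 118 mm over their backs; the gripper's body (76 mm by 178 mm) begins 60 mm behind the grasp point.
Start: joints at [1.189, 0.32, 1.565, -0, 1.257, -0.02], TCP at [0.204, 0.538, 0.214] pointing down, gripper open.
Joint ranges: [-3.11, 3.11], [-0.84, 2.01], [0.21, 2.61], [-1.34, 4.49], [0.05, 2.63], [-2.56, 2.56]. Speed limits (rad/s): [2.57, 2.57, 3.14, 3.14, 3.14, 3.14].

INTERFACE

Orientations are given as a unit quaternion [x, y, z, w].
In Python, from rig import bot, optics, workorder gives the robot as it stands.
- The arm moves only by the tool apply_moves, never from a script. Its argument "series" is text: rows parted by semicolons, each of 5 numbers parted by spaces: the shift along the tool's x, y, z in mm, then the turn about the tool's z in rad, then the opening, from 0 (shut) to 1 (fully open). In form: tx ty tz spin fingers; .... A call has 1 to 12 rows; each row is the pose to reach, as a shift and turn from the pose commanded when the call began, along the tool's axes at that moment; what a row does not reach only later rows make up. A row lasts 1/10 s, in which the tool goes at most 50 mm and 8.59 degrees, less where a joint would pass 70% of its speed; a pose out of reach is approached as far as the arm can. A call with a gripper value outside its range is refused whole. The fingers move at their own pace and stop on an object; "grip_force" is the grip in N (left out, the last holds). Time passes only in rows, so rows that repeat a pose let the fingers close. It gives the time, the measured TCP pose, the force, the opening and the grip force at its end, in the units of the state.
- bot.get_state(): the state, without advancing time (a new reading comes with each control period).
- optics.grab_frame(name): name is "scene" or "top" or "wrist"; returns (picture, depth): 384x512x3 uint8, red, green, blue; 384x512 float32, m along the optical axis (not along the pixel's ray), 0 where there is no reading.
- optics.camera_model(name): a dict with "intrinsics" (3x3 intrinsics, pixels), "R" (3x3) and "t" (3): a world point X has camera coordinates R X + t; the wrist camera has in their place "tool_from_camera" (4x4, takes a point from camera to tool coordinates, whose origin is the TCP and whose axes are the flange's). Camera axes: x right, y down, z forward; pixel columns grow to the right and rows downward; lengths in m; the calibration is good to about 2 mm. A picture is of the moment at which its call begins: read the wrist's pose just before it. camera_model takes no time and is no camera call.
- workorder.job_done(): hands the job in; it is judged then, once.
The state is a dict: "clock": time; "joint_pos": joint angles; "qvel": joint speeds; "effort": joint torques, N m; "tool_pos": TCP position; "ee_rot": TCP orientation; "ft_force": force on the tool from outside, world axes, zero at the start; "torque": the same for the moment, N m; "width": opening from 0.0 (shut) to 1.0 (fully open); "grasp_force": force on a finger pad.
Only numpy, scipy, OpenCV 4.12 (cv2) and the standard library are available. Lean on these libraries where they do the work, as an engineer would, in place of code of your own. Each camera call takes 0.05 s, during which the arm holds its last target. There are 200 camera calls.

## Working session

There is one attempt and no reset: what is moved stays moved. The work goes in short steps, Python scripts to look and compute and a tool call to move; the robot and the scene stay as the last step left them, time stands still between calls to the robot, and variables do not carry over. Pictures are saved under pics/ and viewed, at most 10 in all, crops included, and the job is handed in when it is done.

Besides the shell and the picture viewer there is one more tool, called after "Emit:" in YAML: its name, and indented under it one key for each argument. apply_moves: Moves the arm, as the interface text tells. Its arguments: {"type":"object","properties":{"series":{"type":"string"},"grip_force":{"type":"number"}},"required":["series"]}

```bash
mkdir -p pics; ls
python3 - <<'E'
from rig import bot, optics
import cv2, numpy as np
for n in ("scene","top"):
    p,d=optics.grab_frame(n); np.savez(f"{n}.npz",p=p,d=d)
    m=optics.camera_model(n); print(n,np.round(m["intrinsics"],1).tolist(),np.round(m["R"],3).tolist(),np.round(m["t"],3))
    cv2.imwrite(f"pics/{n}0.png",cv2.resize(p[:,:,::-1],(800,600),interpolation=cv2.INTER_CUBIC))
print(bot.get_state())
print(optics.camera_model("wrist"))
E
```

```text
pics
scene [[453.1, 0.0, 261.8], [0.0, 453.1, 195.6], [0.0, 0.0, 1.0]] [[0.01, 1.0, -0.003], [0.855, -0.01, -0.519], [-0.519, 0.002, -0.855]] [ 0.089 -0.435  1.61 ]
top [[365.0, 0.0, 256.4], [0.0, 365.0, 194.0], [0.0, 0.0, 1.0]] [[-0.0, -1.0, -0.01], [-0.994, 0.001, -0.112], [0.112, 0.01, -0.994]] [-0.074  0.574  0.937]
{'clock': 0.1, 'joint_pos': array([ 1.18898395e+00,  3.20214181e-01,  1.56553761e+00, -1.36279429e-05,
        1.25738864e+00, -2.00194391e-02]), 'qvel': array([-0.00095183, -0.0015152 , -0.00298207,  0.00145211, -0.0015271 ,
        0.00143097]), 'effort': array([ 1.07797146e-03, -4.13334346e+01, -2.32508647e+01,  7.27568124e-02,
        4.22869425e-02, -4.25160511e-05]), 'tool_pos': array([0.20337123, 0.53736099, 0.21321981]), 'ee_rot': array([ 1.79909361e-01,  9.83682887e-01, -7.59617799e-04, -1.48093154e-04]), 'ft_force': array([0.65481248, 0.19344279, 0.30322646]), 'torque': array([-0.03233232, -0.00167687, -0.03124802]), 'grasp_force': 0.0, 'width': 0.9986397223604503}
{'intrinsics': array([[331.12433682,   0.        , 258.16087595],
       [  0.        , 331.12433682, 187.94185401],
       [  0.        ,   0.        ,   1.        ]]), 'tool_from_camera': array([[ 4.13503181e-04, -9.61150926e-01, -2.76023053e-01,
         7.76712746e-02],
       [ 9.99999837e-01,  2.88432795e-04,  4.93711172e-04,
        -6.49748412e-04],
       [-3.94916849e-04, -2.76023212e-01,  9.61150888e-01,
        -1.69310299e-01],
       [ 0.00000000e+00,  0.00000000e+00,  0.00000000e+00,
         1.00000000e+00]])}
```

View pics/scene0.png

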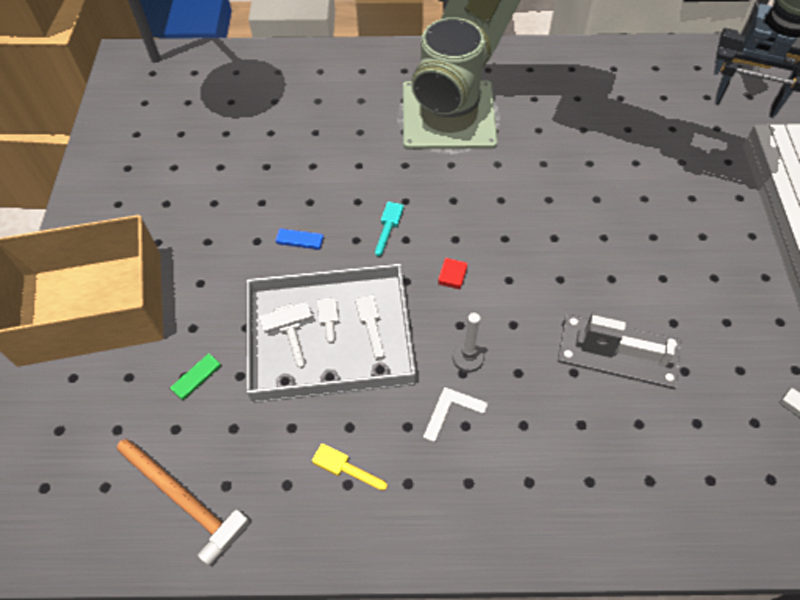

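View pics/top0.png

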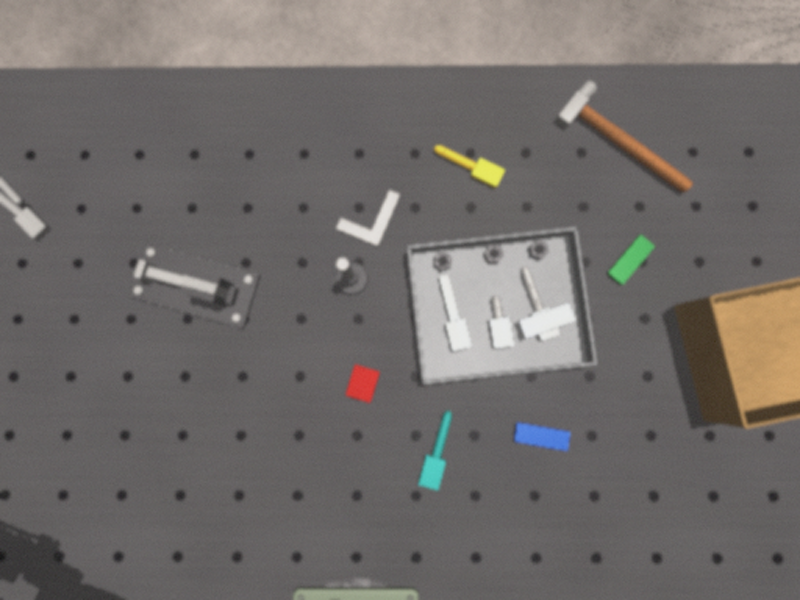

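The top view shows the bin at (500,305), with the offcut at (548,322) over the right-hand pin. The post is at (350,275), the magnet at (363,383), and the bracket ears are at about (212,290) with the arm's bar running left. Next I'll measure these from depth.

```bash
cat > h.py <<'E'
import numpy as np, cv2
from scipy.spatial.transform import Rotation as Ro
from rig import bot, optics
def cloud(name,p=None,d=None,st=None):
    m=optics.camera_model(name)
    if p is None:
        st=bot.get_state(); p,d=optics.grab_frame(name)
    K=m["intrinsics"]; v,u=np.mgrid[:384,:512]
    C=np.stack([(u-K[0,2])/K[0,0]*d,(v-K[1,2])/K[1,1]*d,d],-1)
    if name=="wrist":
        T=m["tool_from_camera"]; C=C@T[:3,:3].T+T[:3,3]
        W=C@Ro.from_quat(st["ee_rot"]).as_matrix().T+st["tool_pos"]
    else: W=(C-m["t"])@m["R"]
    W[d==0]=np.nan
    return p,W
def blobs(W,lo,hi,box,mina=15):
    x0,x1,y0,y1=box
    M=((W[...,2]>lo)&(W[...,2]<hi)&(W[...,0]>x0)&(W[...,0]<x1)&(W[...,1]>y0)&(W[...,1]<y1)).astype(np.uint8)
    n,L,s,_=cv2.connectedComponentsWithStats(M)
    for i in range(1,n):
        if s[i,4]<mina: continue
        P=W[L==i]; r=cv2.minAreaRect((P[:,:2]*1000).astype(np.float32))
        print(s[i,4],"c",np.round(r[0],1),"size",np.round(r[1],1),"ang",round(r[2],1),"z",np.round(np.percentile(P[:,2],[5,50,95])*1000,1))
def down(yaw): # tool x axis heading in world
    return yaw
def move(target,yaw):
    """target TCP world m, yaw of tool x in world -> needed shift (mm) and spin"""
    s=bot.get_state(); R=Ro.from_quat(s["ee_rot"]).as_matrix()
    d=R.T@(np.array(target)-s["tool_pos"])*1000
    y0=np.arctan2(R[1,0],R[0,0]); dy=(yaw-y0+np.pi)%(2*np.pi)-np.pi
    return np.round(d,1),"spin",round(-dy,4),"yaw now",round(y0,4),"q6",round(s["joint_pos"][5],3),"t",round(s["clock"],2)
E
python3 - <<'E'
from h import *
z=np.load("top.npz"); p,W=cloud("top",z["p"],z["d"])
for v,u in ((600,548),(340,500),(290,212),(275,350),(322,548)): print((u,v),np.round(W[min(int(v*.64),383),int(u*.64)],3))
B=(0.2,0.8,-0.35,0.0)
print("offcut");blobs(W,.028,.040,(.3,.6,-.3,.1))
print("handles");blobs(W,.015,.026,(.3,.6,-.3,.1))
print("wall");blobs(W,.038,.052,(.3,.7,-.35,.1))
print("ears");blobs(W,.078,.1,(.3,.7,.15,.6))
print("plate");blobs(W,.006,.1,(.3,.7,.2,.6),300)
print("post");blobs(W,.1,.2,(.3,.7,-.1,.3)); blobs(W,.006,.2,(.3,.7,-.1,.3))
print(move([.5,.3,.3],0))
E
```

```text
(548, 600) [ 0.085 -0.316 -0.001]
(500, 340) [ 0.513 -0.244  0.02 ]
(212, 290) [0.59  0.229 0.092]
(350, 275) [0.613 0.006 0.088]
(548, 322) [ 0.542 -0.321  0.033]
offcut
105 c [ 533. -291.] size [31.6 26.5] ang 20.1 z [30.3 33.4 35.6]
handles
372 c [ 548.9 -165.6] size [107.6  33.9] ang 13.1 z [18.8 21.3 24.2]
319 c [ 543.  -243.1] size [87.7 33.8] ang 7.8 z [17.4 20.9 23.7]
345 c [438.3  -8.5] size [44.9 54.8] ang 72.3 z [15.8 18.3 21.5]
140 c [ 345.7 -134.3] size [33.6 91.5] ang 83.5 z [15.2 16.6 19. ]
wall
589 c [ 569.  -229.8] size [234.4 266.6] ang 6.3 z [40.8 45.  48.2]
32 c [618.2  10.9] size [20.  24.9] ang 34.7 z [40.9 43.  46.9]
ears
374 c [597.9 249.7] size [57.  41.9] ang 74.1 z [82.5 86.7 92. ]
plate
2578 c [608.7 289.1] size [210.7 100. ] ang 74.3 z [ 7.8 11.7 88.5]
post
73 c [619.1  11.3] size [16.7 15.9] ang 0.7 z [108.9 149.3 152.3]
81 c [691.1 -12.2] size [55.2 17.3] ang 88.3 z [ 6.2  8.7 11.2]
139 c [601.8 -93.5] size [140.2  11.4] ang 1.2 z [ 6.8 44.2 47.6]
1613 c [597.5 249.2] size [129.5  99.8] ang 74.5 z [ 8.1 12.1 90.1]
352 c [617.6  11.3] size [50.6 53.7] ang 25.1 z [ 11.9  15.9 150.7]
356 c [438.3  -8.6] size [45.  54.8] ang 72.8 z [15.4 18.2 21.5]
(array([-361.4, -117.1,  -86.6]), 'spin', np.float64(2.7798), 'yaw now', np.float64(2.7798), 'q6', np.float64(-0.02), 't', 0.1)
```

Run:
```python
from h import *
print(move([.5,.1,.3],1.2)); print(move([.5,-.3,.3],.35))
z=np.load("top.npz"); p,W=cloud("top",z["p"],z["d"])
blobs(W,.028,.040,(.45,.62,-.36,.1)); blobs(W,.012,.026,(.42,.65,-.37,-.26))
```

```text
(array([-432.2, -304.2,  -86.3]), 'spin', np.float64(1.5798), 'yaw now', np.float64(2.7798), 'q6', np.float64(-0.02), 't', 0.1)
(array([-573.8, -678.3,  -85.7]), 'spin', np.float64(2.4298), 'yaw now', np.float64(2.7798), 'q6', np.float64(-0.02), 't', 0.1)
400 c [ 543.6 -320.8] size [31.9 90. ] ang 19.6 z [30.7 33.5 36.3]
190 c [ 594.6 -296. ] size [85.3 32.5] ang 27.2 z [14.1 20.3 23.4]
66 c [ 521.5 -326.7] size [12.5 33.7] ang 19.9 z [17.7 21.5 24.8]
16 c [ 514.8 -262.3] size [24.4  3.3] ang 7.9 z [18.5 21.7 23.7]
```

Emit:
apply_moves:
  series: "-432 -304 -86 1.58 1;-432 -304 -86 1.58 1;-432 -304 -86 1.58 1;-432 -304 -86 1.58 1;-432 -304 -86 1.58 1;-432 -304 -86 1.58 1;-432 -304 -86 1.58 1;-432 -304 -86 1.58 1;-574 -678 -86 2.4298 1;-574 -678 -86 2.4298 1;-574 -678 -86 2.4298 1;-574 -678 -86 2.4298 1"
  grip_force: 40

```text
clock: 1.3
tool_pos: [0.4539, 0.0113, 0.2865]
ee_rot: [0.884, 0.468, -0.0, -0.0]
ft_force: [0.6, -0.5, 0.5]
width: 0.997
grasp_force: 0.0
```

Run:
```python
from h import *
print(bot.get_state()["tool_pos"]);print(move([.5,-.32,.3],.35))
```

```text
[0.45394375 0.01134655 0.28648344]
(array([-248.1,  224.4,  -13.6]), 'spin', np.float64(0.6237), 'yaw now', np.float64(0.9737), 'q6', np.float64(0.597), 't', 1.3)
```

Emit:
apply_moves:
  series: "-248 224 -14 0.62 1;-248 224 -14 0.62 1;-248 224 -14 0.62 1;-248 224 -14 0.62 1;-248 224 -14 0.62 1;-248 224 -14 0.62 1;-248 224 -14 0.62 1;-248 224 -14 0.62 1;-248 224 -14 0.62 1;-248 224 -14 0.62 1"

```text
clock: 2.3
tool_pos: [0.5018, -0.3163, 0.3004]
ee_rot: [0.984, 0.179, -0.0, -0.001]
ft_force: [0.5, -0.6, 0.1]
width: 1.0
grasp_force: 0.0
```

Run:
```python
from h import *
print(bot.get_state()["tool_pos"])
p,W=cloud("wrist"); np.savez("w1.npz",p=p,W=W)
cv2.imwrite("pics/w1.png",cv2.resize(p[:,:,::-1],(800,600)))
print("offcut");blobs(W,.028,.040,(.45,.62,-.375,-.2),100)
print("handles");blobs(W,.013,.026,(.40,.655,-.375,-.1),100)
print("floor",np.nanmedian(W[(W[...,2]<.012)&(abs(W[...,0]-.55)<.05)&(abs(W[...,1]+.29)<.02)],0))
# tool y (closing) along short axis of the offcut, heading 19.6deg: tool x = 19.6-90
print(move([.5436,-.3208,.10],np.radians(19.6-90)),move([.5436,-.3208,.10],np.radians(19.6+90)))
```

```text
[ 0.50183783 -0.31631348  0.30036916]
offcut
1715 c [ 544.7 -323. ] size [32.  89.9] ang 19.6 z [29.9 31.3 32.8]
288 c [ 463.3 -287.4] size [  1.1 174.9] ang 6.3 z [28.6 34.2 39.5]
handles
122 c [ 651.4 -237.6] size [23.9  7.3] ang 89.2 z [15.3 17.3 18.8]
1995 c [ 560.7 -164.9] size [129.8  34.3] ang 13.7 z [17.4 19.4 20.8]
947 c [ 474.1 -209.7] size [300.8 133.6] ang 65.6 z [13.8 19.7 25.4]
835 c [ 598.8 -302.2] size [84.2 33.3] ang 20.1 z [14.5 18.2 20.3]
1337 c [ 545.1 -245.1] size [90. 34.] ang 8.0 z [15.7 19.1 20.7]
210 c [ 522.2 -329.1] size [11.4 33.3] ang 17.9 z [17.9 19.2 20.6]
floor [ 0.56178687 -0.28402916  0.00340335]
(array([ 37.3,  19.2, 200.7]), 'spin', np.float64(1.5898), 'yaw now', np.float64(0.3611), 'q6', np.float64(0.628), 't', 2.35) (array([ 37.3,  19.2, 200.7]), 'spin', np.float64(-1.5518), 'yaw now', np.float64(0.3611), 'q6', np.float64(0.628), 't', 2.35)
```

View pics/w1.png

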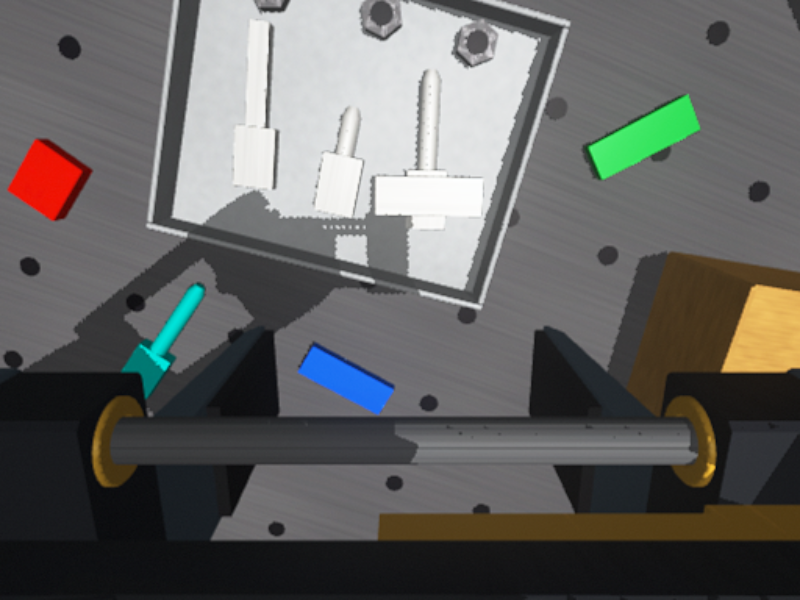

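The offcut lies at about (430,195), across the round tapered pin whose tip is at (430,75). The square pin is on the left and the short one in the middle, so the target is confirmed. I'll lift the offcut.

Emit:
apply_moves:
  series: "38 20 195 -1.552 0.75;38 20 195 -1.552 0.75;38 20 195 -1.552 0.75;38 20 195 -1.552 0.75;38 20 195 -1.552 0.75;38 20 195 -1.552 0.75;38 20 195 -1.552 0.75;38 20 195 -1.552 0.75;38 20 195 -1.552 0.75;38 20 195 -1.552 0.75;38 20 195 -1.552 0.75;38 20 195 -1.552 0.75"

```text
clock: 3.55
tool_pos: [0.5449, -0.3214, 0.1062]
ee_rot: [0.576, 0.817, 0.0, 0.0]
ft_force: [0.2, 0.2, -0.7]
width: 0.75
grasp_force: 0.0
```

Run:
```python
from h import *
print(bot.get_state()["tool_pos"])
print(move([.5442,-.322,.025],np.radians(19.6+90)))
print(move([.40,-.45,.15],np.radians(19.6+90)))
```

```text
[ 0.54491166 -0.32140946  0.10615891]
(array([-0.3, -0.9, 81.2]), 'spin', np.float64(0.0005), 'yaw now', np.float64(1.9133), 'q6', np.float64(-0.894), 't', 3.55)
(array([ -72.5, -179.7,  -43.9]), 'spin', np.float64(0.0005), 'yaw now', np.float64(1.9133), 'q6', np.float64(-0.894), 't', 3.55)
```

Emit:
apply_moves:
  series: "0 -1 40 0 0.75;0 -1 70 0 0.75;0 -1 81 0 0.75;0 -1 81 0 0.75;0 -1 81 0 0;0 -1 81 0 0;0 -1 81 0 0;0 -1 81 0 0;0 -1 81 0 0;0 -1 60 0 0;0 -1 20 0 0;0 -1 -20 0 0"

```text
clock: 4.75
tool_pos: [0.5429, -0.3226, 0.1256]
ee_rot: [0.577, 0.817, -0.0, -0.002]
ft_force: [-0.3, -0.6, -1.9]
width: 0.342
grasp_force: 40.0
```

Emit:
apply_moves:
  series: "0 0 -40 0 0;0 0 -40 0 0;-72 -179 -40 0 0;-72 -179 -40 0 0;-72 -179 -40 0 0;-72 -179 -40 0 0;-72 -179 -40 0 0;-72 -179 -40 0 0;-72 -179 -40 0 0"

```text
clock: 5.65
tool_pos: [0.3995, -0.4499, 0.1648]
ee_rot: [0.577, 0.817, 0.001, -0.001]
ft_force: [-0.4, 0.4, -1.6]
width: 0.344
grasp_force: 40.0
```

Run:
```python
from h import *
s=bot.get_state(); print(s["tool_pos"],s["width"],s["grasp_force"])
p,W=cloud("top"); cv2.imwrite("pics/t2.png",cv2.resize(p[100:340,200:500][:,:,::-1],(750,600)))
print(move([.40,-.45,.006],np.radians(19.6+90)))
```

```text
[ 0.39952119 -0.44987838  0.16477332] 0.3444478000990374 39.99960422515869
(array([ -0.5,   0. , 159. ]), 'spin', np.float64(0.0003), 'yaw now', np.float64(1.9132), 'q6', np.float64(-1.206), 't', 5.7)
```

View pics/t2.png

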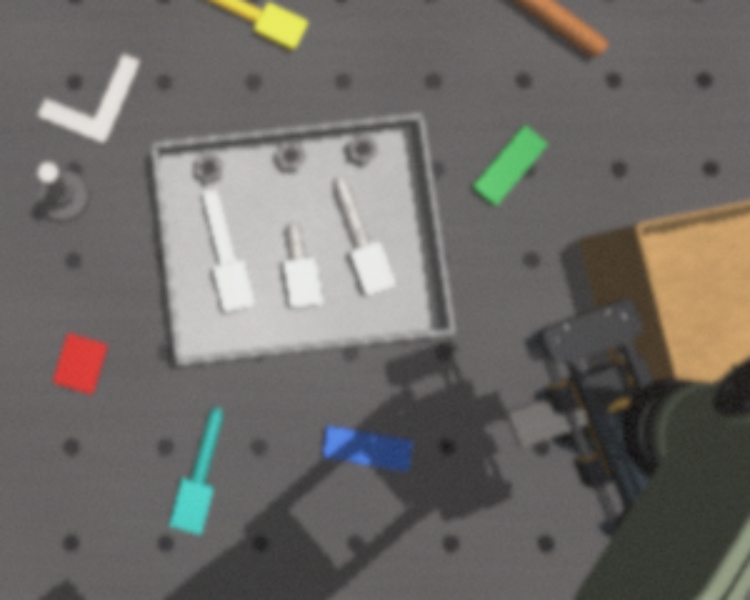

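Run:
```python
from h import *
z=np.load("top.npz"); p,W=cloud("top",z["p"],z["d"])
blobs(W,.04,.5,(.2,.62,-.9,-.4),60)
M=(W[...,2]>.03)&(W[...,0]>.3)&(W[...,0]<.52)&(W[...,1]<-.4); print(W[M][np.argsort(-W[M][:,1])[:8]].round(3))
```

```text
1973 c [ 492.1 -659.9] size [204.2 188.9] ang 11.5 z [ 44.9  89.9 121.6]
[[ 0.518 -0.559  0.068]
 [ 0.518 -0.559  0.11 ]
 [ 0.512 -0.559  0.036]
 [ 0.517 -0.56   0.086]
 [ 0.519 -0.56   0.057]
 [ 0.516 -0.56   0.109]
 [ 0.519 -0.56   0.1  ]
 [ 0.519 -0.56   0.051]]
```

Emit:
apply_moves:
  series: "0 0 50 0 0;0 0 100 0 0;0 0 140 0 0;0 0 157 0 0;0 0 159 0 0;0 0 159 0 0;0 0 159 0 0.6;0 0 159 0 0.6;0 0 159 0 0.6;0 0 159 0 0.6;0 0 120 0 0.6;0 0 70 0 0.6"

```text
clock: 6.9
tool_pos: [0.3978, -0.4494, 0.0944]
ee_rot: [0.577, 0.817, 0.001, -0.003]
ft_force: [0.6, -1.5, 0.5]
width: 0.602
grasp_force: 0.0
```

Emit:
apply_moves:
  series: "0 0 -50 0 0.6;0 0 -100 0 0.6;0 0 -170 0 0.6;0 0 -170 0 0.6"

```text
clock: 7.3
tool_pos: [0.4002, -0.4522, 0.272]
ee_rot: [0.577, 0.817, -0.001, 0.005]
ft_force: [0.2, -0.4, -0.3]
width: 0.598
grasp_force: 0.0
```

Run:
```python
from h import *
s=bot.get_state(); print(s["tool_pos"],s["width"],s["grasp_force"])
print(move([.49,-.34,.25],.343))
z=np.load("w1.npz")
p,W=cloud("top");blobs(W,.013,.026,(.485,.645,-.365,-.265),100);blobs(W,.005,.04,(.3,.46,-.55,-.38),50)
```

```text
[ 0.40017171 -0.45221731  0.27200647] 0.5980037923340704 0.0
(array([ 75.9, 122.1,  21.7]), 'spin', np.float64(1.5686), 'yaw now', np.float64(1.9116), 'q6', np.float64(-1.206), 't', 7.3)
412 c [ 576.5 -307.8] size [129.5  35. ] ang 19.0 z [16.  20.8 24.2]
443 c [ 400.2 -448.1] size [33.1 91.4] ang 19.6 z [ 9.3 12.5 15.6]
```

Offcut laid down and the pin is bare. I'll move over the pin for a close wrist measurement.

Emit:
apply_moves:
  series: "76 122 22 1.5686 0.6;76 122 22 1.5686 0.6;76 122 22 1.5686 0.6;76 122 22 1.5686 0.6;76 122 22 1.5686 0.6;76 122 22 1.5686 0.6;76 122 22 1.5686 0.6;76 122 22 1.5686 0.6;76 122 22 1.5686 0.6;76 122 22 1.5686 0.6;76 122 22 1.5686 0.6;76 122 22 1.5686 0.6"

```text
clock: 8.55
tool_pos: [0.4883, -0.3382, 0.2429]
ee_rot: [0.985, 0.171, -0.0, -0.0]
ft_force: [0.8, -0.9, 0.8]
width: 0.603
grasp_force: 0.0
```

Run:
```python
from h import *
print(bot.get_state()["tool_pos"])
p,W=cloud("wrist")
blobs(W,.012,.026,(.485,.645,-.365,-.265),100)
blobs(W,.015,.026,(.485,.56,-.365,-.295),100)
h=np.radians(19.5)
for c in ((.540,-.3225),):
  t=np.array([c[0]+.003*np.cos(h),c[1]+.003*np.sin(h),.0075]); print(move(t,h))
```

```text
[ 0.48826077 -0.33822707  0.24291301]
2325 c [ 577.5 -310.1] size [129.6  33.8] ang 19.2 z [15.1 18.9 20.5]
1189 c [ 539.9 -323.1] size [50.  33.8] ang 19.2 z [18.1 19.4 20.7]
(array([ 57. ,   2.9, 235.5]), 'spin', np.float64(0.0047), 'yaw now', np.float64(0.345), 'q6', np.float64(0.601), 't', 8.6)
```

Emit:
apply_moves:
  series: "57 3 50 0.008 0.6;57 3 100 0.008 0.6;57 3 150 0.008 0.6;57 3 190 0.008 0.6;57 3 215 0.008 0.6;57 3 230 0.008 0.6;57 3 235 0.008 0.6;57 3 235 0.008 0.6;57 3 235 0.008 0.6"
  grip_force: 55

```text
clock: 9.5
tool_pos: [0.5442, -0.3226, 0.0099]
ee_rot: [0.986, 0.167, 0.001, 0.001]
ft_force: [-0.3, 0.6, 0.9]
width: 0.598
grasp_force: 0.0
```

Run:
```python
from h import *
s=bot.get_state(); print(s["tool_pos"],s["ft_force"])
h=np.radians(19.2);print(move(np.array([.5395+.003*np.cos(h),-.322+.003*np.sin(h),.0075]),h))
```

```text
[ 0.54421343 -0.32258277  0.00988296] [-0.29466092  0.60251405  0.85364283]
(array([-1.3, -2.1,  2.4]), 'spin', np.float64(0.0007), 'yaw now', np.float64(0.3358), 'q6', np.float64(0.682), 't', 9.5)
```

Emit:
apply_moves:
  series: "0 -1 2 0 0.6;0 -1 2 0 0;0 -1 2 0 0;0 -1 2 0 0;0 -1 2 0 0;0 -1 2 0 0;0 -1 -5 0 0;0 -1 -20 0 0;0 -1 -50 0 0;0 -1 -90 0 0;0 -1 -140 0 0;0 -1 -190 0 0"

```text
clock: 10.7
tool_pos: [0.5422, -0.3206, 0.1996]
ee_rot: [0.986, 0.167, -0.001, -0.001]
ft_force: [1.0, -1.0, -2.0]
width: 0.37
grasp_force: 55.0
```

Run:
```python
from h import *
s=bot.get_state(); print(s["tool_pos"],s["ft_force"],s["width"],s["grasp_force"])
p,W=cloud("wrist"); cv2.imwrite("pics/w3.png",p[:,:,::-1])
a=np.radians(-15.6)
print(move([.46,.15,.25],-.27),move([.42,.295,.25],-.27))
```

```text
[ 0.54218432 -0.32060842  0.19958914] [ 1.02052389 -1.01328509 -2.04149968] 0.3703316121425359 54.98874306678772
(array([  74.5, -474.6,  -45. ]), 'spin', np.float64(0.6052), 'yaw now', np.float64(0.3352), 'q6', np.float64(0.683), 't', 10.75) (array([  84.5, -624.7,  -46.6]), 'spin', np.float64(0.6052), 'yaw now', np.float64(0.3352), 'q6', np.float64(0.683), 't', 10.75)
```

View pics/w3.png

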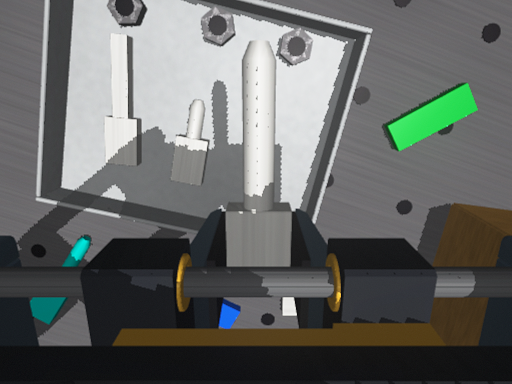

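The pin is held centred, with its tip at about (258,42) and the shank straight ahead. I'll carry it to the bracket standoff.

Emit:
apply_moves:
  series: "40 -300 -47 0.3 0;40 -300 -47 0.3 0;40 -300 -47 0.3 0;40 -300 -47 0.3 0;40 -300 -47 0.3 0;40 -300 -47 0.3 0;84 -626 -47 0.605 0;84 -626 -47 0.605 0;84 -626 -47 0.605 0;84 -626 -47 0.605 0;84 -626 -47 0.605 0;84 -626 -47 0.605 0"

```text
clock: 11.95
tool_pos: [0.4249, 0.2521, 0.2452]
ee_rot: [0.991, -0.134, -0.0, 0.0]
ft_force: [1.0, 1.1, -2.2]
width: 0.37
grasp_force: 55.0
```

Emit:
apply_moves:
  series: "0 0 0 0 0"

```text
clock: 12.05
tool_pos: [0.4243, 0.2558, 0.245]
ee_rot: [0.991, -0.131, -0.001, -0.001]
ft_force: [0.0, -0.2, -3.0]
width: 0.368
grasp_force: 55.0
```

Run:
```python
from h import *
s=bot.get_state(); print(s["tool_pos"],s["width"],s["grasp_force"])
print(move([.4218,.2989,.20],-.27))
```

```text
[0.42428653 0.25577595 0.24495952] 0.36774242249850314 54.989579916000366
(array([-13.5, -40.9,  45.1]), 'spin', np.float64(0.0072), 'yaw now', np.float64(-0.2628), 'q6', np.float64(2.35), 't', 12.05)
```

Emit:
apply_moves:
  series: "-13 -41 45 0.007 0;-13 -41 45 0.007 0;-13 -41 45 0.007 0;-13 -41 45 0.007 0"

```text
clock: 12.45
tool_pos: [0.4248, 0.2926, 0.2008]
ee_rot: [0.99, -0.138, 0.0, 0.0]
ft_force: [-0.2, -0.2, -1.9]
width: 0.369
grasp_force: 55.0
```

```bash
cat > meas.py <<'E'
from h import *
s=[bot.get_state() for _ in range(1)][0]
p,W=cloud("wrist"); cv2.imwrite("pics/w4.png",p[:,:,::-1])
R=Ro.from_quat(s["ee_rot"]).as_matrix(); T=(W-s["tool_pos"])@R*1000  # tool coords mm
# shank: nearest points ahead in tool x, around y=0
def line(P,ax=0):
    b=np.polyfit(P[:,0],P[:,1],1); return b
M=(T[...,0]>30)&(T[...,0]<112)&(abs(T[...,1])<14)&(T[...,2]<-0)&(T[...,2]>-40)
P=T[M]
rows=[]
for x in range(38,100,4):
    q=P[(P[:,0]>=x)&(P[:,0]<x+4)]
    if len(q)>8: rows.append((x+2,(q[:,1].min()+q[:,1].max())/2,np.percentile(q[:,2],5),np.ptp(q[:,1])))
rows=np.array(rows); print("shank x,ymid,ztop,w\n",rows.round(1)[::3], "xmax",P[:,0].max())
k=(rows[:,0]<92); print("y fit",np.polyfit(rows[k,0],rows[k,1],1).round(4),"ztop fit",np.polyfit(rows[k,0],rows[k,2],1).round(4))
zt=s["tool_pos"][2]
print("tcp",s["tool_pos"].round(4),"q6",s["joint_pos"][5])
H=W.copy()
print("ears world"); blobs(H,.074,.1,(.5,.7,.15,.35),100)
print("plate"); blobs(H,.004,.1,(.5,.75,.15,.46),300)
np.savez("m.npz",T=T,W=W,p=p)
E
python3 meas.py; python3 - <<'E'
E
```

```text
shank x,ymid,ztop,w
 [[ 40.    0.8 -12.8  15.9]
 [ 52.    0.8 -12.7  15.6]
 [ 64.    1.1 -12.9  15.7]
 [ 76.    1.  -12.7  15.4]
 [ 88.    0.8 -13.   15.6]
 [100.    1.  -10.7  11.1]] xmax 101.46878211124937
y fit [0.0014 0.7736] ztop fit [-3.000e-03 -1.263e+01]
tcp [0.4248 0.2926 0.2008] q6 2.429346145916564
ears world
plate
8724 c [579.1 295.2] size [210.1  37.3] ang 74.3 z [ 7.   8.5 15.5]
```

View pics/w4.png

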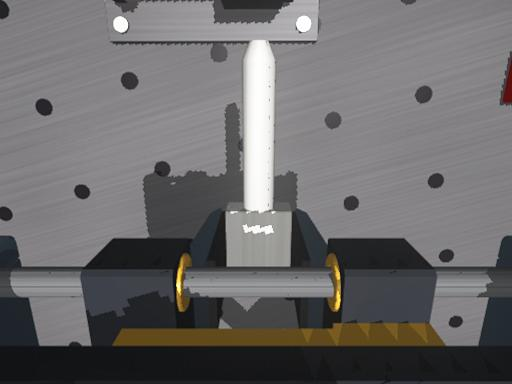

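The picture shows the pin level and straight, its tip at (258,42), with the bracket plate edge ahead; the ears are out of view. I'll raise and advance so the ears can be seen in the wrist camera.

Emit:
apply_moves:
  series: "25 -5 -50 0.01 0;50 -5 -50 0.01 0;50 -5 -50 0.01 0;50 -5 -50 0.01 0;50 -5 -50 0.01 0"

```text
clock: 13.0
tool_pos: [0.4733, 0.2838, 0.2505]
ee_rot: [0.99, -0.143, -0.0, 0.0]
ft_force: [-0.2, -0.3, -3.3]
width: 0.368
grasp_force: 55.0
```

```bash
python3 meas.py
python3 - <<'E'
import numpy as np,cv2
p=np.load("m.npz")["p"]; cv2.imwrite("pics/w5.png",cv2.resize(p[:220,100:420,::-1],(800,550),interpolation=cv2.INTER_CUBIC))
E
```

```text
shank x,ymid,ztop,w
 [[ 40.    0.8 -12.8  15.9]
 [ 52.    0.8 -12.7  15.5]
 [ 64.    1.  -12.7  15.7]
 [ 76.    1.1 -12.8  15.4]
 [ 88.    0.7 -12.8  15.5]
 [100.    1.  -10.5  11.1]] xmax 101.63318963807733
y fit [8.000e-04 8.097e-01] ztop fit [-2.20000e-03 -1.26613e+01]
tcp [0.4733 0.2838 0.2505] q6 2.377529182465462
ears world
2476 c [598.7 248.2] size [56.3 42.2] ang 74.4 z [82.2 84.4 89.4]
plate
15095 c [608.4 287.1] size [211.1  98.7] ang 73.6 z [ 7.2  9.1 88. ]
```

View pics/w5.png

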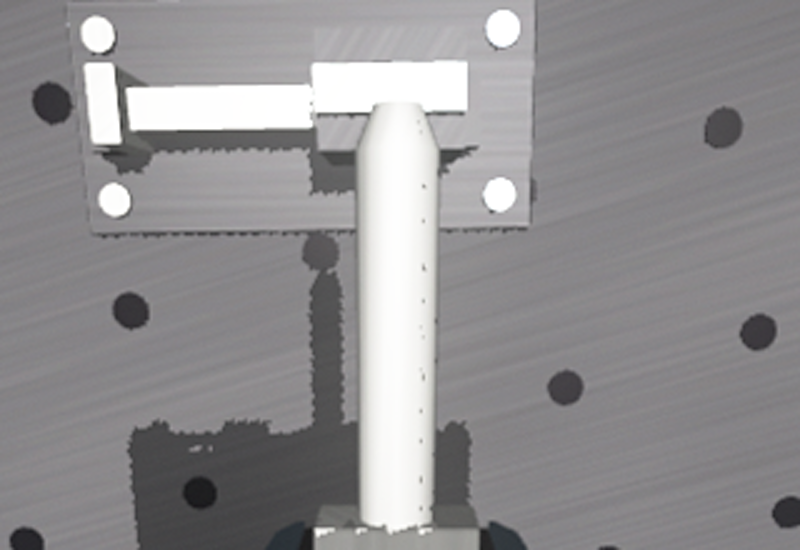

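```bash
cat > rel.py <<'E'
from h import *
z=np.load("m.npz");T=z["T"];W=z["W"]
box=(W[...,0]>.53)&(W[...,0]<.66)&(W[...,1]>.2)&(W[...,1]<.3)
M=box&(W[...,2]>.075)&(W[...,2]<.1)
P=T[M]; r=cv2.minAreaRect(P[:,:2].astype(np.float32)); print("ears tool",r)
h,e=np.histogram(W[M][:,2]*1000,bins=np.arange(76,96,1)); print(dict(zip(e.astype(int).tolist(),h.tolist())))
s=bot.get_state();R=Ro.from_quat(s["ee_rot"]).as_matrix();yaw=np.arctan2(R[1,0],R[0,0])
e=P[(P[:,2]<np.median(P[:,2])+0.0)] # upper
print("ear top z tool",np.percentile(P[:,2],[10,50,90]).round(1),"yaw",yaw.round(4),"tcp",s["tool_pos"].round(4))
E
python3 rel.py
```

```text
ears tool ((130.48023986816406, -1.4816055297851562), (56.33897018432617, 42.189632415771484), 89.16265106201172)
{76: 7, 77: 4, 78: 9, 79: 15, 80: 6, 81: 41, 82: 322, 83: 651, 84: 281, 85: 34, 86: 45, 87: 283, 88: 494, 89: 254, 90: 20, 91: 0, 92: 0, 93: 0, 94: 0}
ear top z tool [161.3 166.  167.7] yaw -0.2871 tcp [0.4732 0.2841 0.2503]
```

The ears and stop arm are visible at about (390,85), well aligned with the pin. I'll back off 20 mm and go down to hole height.

Emit:
apply_moves:
  series: "-20 0 0 -0.015 0;-20 0 40 -0.015 0;-20 0 85 -0.015 0;-20 0 130 -0.015 0;-20 0 165 -0.015 0;-20 0 188 -0.015 0;-20 0 196 -0.015 0;-20 0 196 -0.015 0;-20 0 196 -0.015 0;-20 0 196 -0.015 0"

```text
clock: 14.05
tool_pos: [0.4557, 0.2911, 0.0562]
ee_rot: [0.991, -0.135, 0.001, -0.001]
ft_force: [0.6, 0.7, -3.4]
width: 0.37
grasp_force: 55.0
```

```bash
python3 meas.py | tail -8;  python3 - <<'E'
from h import *
z=np.load("m.npz");T=z["T"]
p,W=cloud("scene")
cv2.imwrite("pics/s6.png",cv2.resize(p[170:270,320:470,::-1],(800,533),interpolation=cv2.INTER_CUBIC))
c=np.array([.5987,.2482]);a=np.radians(-15.6);ax=np.array([np.cos(a),np.sin(a)]);n=np.array([-ax[1],ax[0]])
for _ in range(1):
  s=bot.get_state(); d=s["tool_pos"][:2]-(c+.00085*n); R=Ro.from_quat(s["ee_rot"]).as_matrix()
  print("along",d@ax*1000,"lat",d@n*1000,"z",s["tool_pos"][2],"yaw err",np.arctan2(R[1,0],R[0,0])-a,s["ft_force"])
E
```

```text
[ 76.    1.1 -13.   15.4]
 [ 88.    0.8 -13.   15.5]
 [100.    1.  -10.6  11.1]] xmax 101.58508296515659
y fit [0.0014 0.7843] ztop fit [-4.30000e-03 -1.25786e+01]
tcp [0.4557 0.2911 0.0562] q6 2.38932395909001
ears world
plate
23877 c [550.4 303.6] size [211.   87.2] ang 74.4 z [ 7.4  8.8 68.1]
along -149.34059356569588 lat 1.6749610766088352 z 0.05585498010950873 yaw err 0.000533062884791935 [ 0.41756556  0.3056712  -2.72577031]
```

View pics/s6.png

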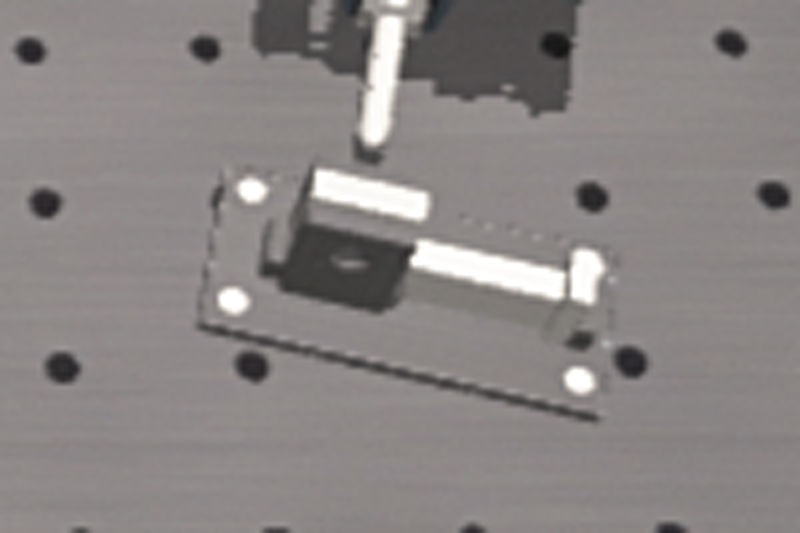

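Emit:
apply_moves:
  series: "0 1.5 1.4 0 0;0 1.5 1.4 0 0;10 1.5 1.4 0 0;20 1.5 1.4 0 0;24 1.5 1.4 0 0;28 1.5 1.4 0 0;32 1.5 1.4 0 0;35 1.5 1.4 0 0;35 1.5 1.4 0 0"

```text
clock: 15.05
tool_pos: [0.4885, 0.2794, 0.0531]
ee_rot: [0.991, -0.136, 0.0, -0.0]
ft_force: [-0.7, 0.0, -2.6]
width: 0.365
grasp_force: 55.0
```

```bash
cat > err.py <<'E'
from h import *
c=np.array([.5987,.2482]);a=np.radians(-15.6);ax=np.array([np.cos(a),np.sin(a)]);n=np.array([-ax[1],ax[0]])
s=bot.get_state(); d=s["tool_pos"][:2]-(c+.00085*n); R=Ro.from_quat(s["ee_rot"]).as_matrix()
f=s["ft_force"]
print("along",d@ax*1000,"lat",d@n*1000,"z",s["tool_pos"][2],"yaw err",np.arctan2(R[1,0],R[0,0])-a,"F ax,lat,z",f[:2]@ax,f[:2]@n,f[2],"M",s["torque"],s["clock"])
E
python3 err.py
```

```text
along -114.48017309446013 lat -0.4303891815303904 z 0.05310335706378841 yaw err 0.00019730239986276432 F ax,lat,z -0.6713599543565918 -0.16400423970552164 -2.641576932408651 M [-0.05063641  0.21726483 -0.0057769 ] 15.05
```

Emit:
apply_moves:
  series: "0 -0.3 -1 0 0;3 -0.3 -1 0 0;6 -0.3 -1 0 0;9 -0.3 -1 0 0;12 -0.3 -1 0 0;15 -0.3 -1 0 0;15 -0.3 -1 0 0"

```text
clock: 15.75
tool_pos: [0.5032, 0.2756, 0.0541]
ee_rot: [0.991, -0.136, 0.0, -0.0]
ft_force: [0.4, 1.1, -2.5]
width: 0.37
grasp_force: 55.0
```

```bash
python3 err.py
```

```text
along -99.32619840548637 lat -0.1312932454996986 z 0.05411470854438426 yaw err 0.00010485837005547172 F ax,lat,z 0.04770123318532531 1.1373562909552575 -2.5033413019568846 M [-0.03857194  0.26049814 -0.05205664] 15.75
```

Emit:
apply_moves:
  series: "3 0 0 0 0;6 0 0 0 0;9 0 0 0 0;12 0 0 0 0;15 0 0 0 0;18 0 0 0 0;21 0 0 0 0;25 0 0 0 0;25 0 0 0 0"

```text
clock: 16.65
tool_pos: [0.5274, 0.2689, 0.0541]
ee_rot: [0.991, -0.136, 0.0, -0.0]
ft_force: [0.8, -0.3, -1.9]
width: 0.37
grasp_force: 55.0
```

```bash
python3 err.py
```

```text
along -74.19867547829548 lat -0.0544224526339448 z 0.054143037560822074 yaw err 0.00013508574073001212 F ax,lat,z 0.8756600197996377 -0.07043423555406202 -1.9082695061236636 M [-0.01928884  0.21441466 -0.01503094] 16.65
```

Emit:
apply_moves:
  series: "4 0 0 0 0;8 0 0 0 0;12 0 0 0 0;16 0 0 0 0;20 0 0 0 0;24 0 0 0 0;27 0 0 0 0;29 0 0 0 0;29 0 0 0 0"

```text
clock: 17.55
tool_pos: [0.555, 0.2612, 0.0541]
ee_rot: [0.991, -0.136, 0.0, -0.0]
ft_force: [-0.8, -0.2, -2.6]
width: 0.364
grasp_force: 55.0
```

```bash
python3 err.py
```

```text
along -45.6017374712784 lat -0.12560804812627463 z 0.05406945873121077 yaw err 0.00023914504465394337 F ax,lat,z -0.6829009842703508 -0.44658824808420294 -2.5986865545245132 M [-0.02070208  0.24805435 -0.00791561] 17.55
```

Emit:
apply_moves:
  series: "1 0 0 0 0;1 0 0 0 0;1 0 0 0 0"

```text
clock: 17.85
tool_pos: [0.5555, 0.261, 0.0541]
ee_rot: [0.991, -0.135, -0.0, -0.0]
ft_force: [-0.2, -0.5, -2.8]
width: 0.367
grasp_force: 55.0
```

```bash
python3 err.py
```

```text
along -45.00647149815467 lat -0.12585419333125386 z 0.05413048515288822 yaw err 0.0005604130650859185 F ax,lat,z -0.01195553668382074 -0.520232028406022 -2.811832119946682 M [0.04722225 0.16632203 0.00465952] 17.85
```

Emit:
apply_moves:
  series: "0.7 0 0 0 0;1.4 0 0 0 0;1.4 0 0 0 0"

```text
clock: 18.15
tool_pos: [0.5571, 0.2606, 0.0541]
ee_rot: [0.991, -0.135, 0.0, -0.0]
ft_force: [-0.2, -1.3, -2.6]
width: 0.368
grasp_force: 55.0
```

Emit:
apply_moves:
  series: "0.7 0 0 0 0;0.7 0 0 0 0"

```text
clock: 18.35
tool_pos: [0.5578, 0.2604, 0.0541]
ee_rot: [0.991, -0.136, 0.0, -0.0]
ft_force: [0.3, -0.1, -1.8]
width: 0.369
grasp_force: 55.0
```

```bash
python3 err.py
```

```text
along -42.704739188142014 lat -0.12223807127514599 z 0.054144436406623545 yaw err 0.0004177922781418708 F ax,lat,z 0.33052333518860805 -0.06207068063935767 -1.8136836156404526 M [0.00206606 0.23656439 0.03104682] 18.35
```

Nearly seated and no contact yet, so I'll keep creeping.

Emit:
apply_moves:
  series: "0.7 0 0 0 0;0.7 0 0 0 0"

```text
clock: 18.55
tool_pos: [0.5578, 0.2603, 0.0541]
ee_rot: [0.991, -0.136, -0.001, -0.0]
ft_force: [-2.2, 1.2, -2.1]
width: 0.37
grasp_force: 55.0
```

Emit:
apply_moves:
  series: "0.7 0 0 0 0;0.7 0 0 0 0"

```text
clock: 18.75
tool_pos: [0.5578, 0.2603, 0.0541]
ee_rot: [0.991, -0.136, -0.001, -0.0]
ft_force: [-4.7, 1.9, -0.5]
width: 0.369
grasp_force: 55.0
```

Emit:
apply_moves:
  series: "0.7 0 0 0 0;0.7 0 0 0 0"

```text
clock: 18.95
tool_pos: [0.5578, 0.2603, 0.054]
ee_rot: [0.991, -0.136, -0.002, 0.0]
ft_force: [-6.3, 2.8, 1.2]
width: 0.372
grasp_force: 55.0
```

```bash
python3 err.py
```

```text
along -42.65269949490073 lat -0.1948491532480318 z 0.05403179471366315 yaw err -3.6066566636683284e-05 F ax,lat,z -6.808977559131686 1.011116085768724 1.1689442972234465 M [ 0.47261943  1.27913228 -0.03107642] 18.95
```

Emit:
apply_moves:
  series: "-1.5 0 0 0 0;-1.5 0 0 0 0;-1.5 0 0 0 0.6;-1.5 0 0 0 0.6;-1.5 0 0 0 0.6;-1.5 0 0 0 0.6;-1.5 0 -15 0 0.6;-1.5 0 -40 0 0.6;-1.5 0 -80 0 0.6;-20 0 -120 0 0.6;-60 0 -160 0 0.6;-60 0 -195 0 0.6"

```text
clock: 20.15
tool_pos: [0.4987, 0.2761, 0.2504]
ee_rot: [0.991, -0.135, -0.001, 0.0]
ft_force: [1.3, 0.2, 0.7]
width: 0.602
grasp_force: 0.0
```

Emit:
apply_moves:
  series: "0 0 0 0 0.6;0 0 0 0 0.6;0 0 0 0 0.6"

```text
clock: 20.45
tool_pos: [0.5016, 0.2754, 0.2478]
ee_rot: [0.991, -0.136, -0.001, 0.001]
ft_force: [-0.3, -0.6, 0.1]
width: 0.6
grasp_force: 0.0
```

Run:
```python
from h import *
s=bot.get_state(); print(s["tool_pos"],s["ft_force"])
p,W=cloud("wrist"); cv2.imwrite("pics/w7.png",cv2.resize(p[:220,100:420,::-1],(800,550),interpolation=cv2.INTER_CUBIC))
c=np.array([.5987,.2482]);a=np.radians(-15.6);ax=np.array([np.cos(a),np.sin(a)]);n=np.array([-ax[1],ax[0]])
d=W[...,:2]-(c); X=d@ax*1000;Y=d@n*1000;Z=W[...,2]*1000
def rep(t,M):
    print(t,M.sum(),"X",np.percentile(X[M],[1,50,99]).round(1),"Y",np.percentile(Y[M],[1,50,99]).round(1),"Z",np.percentile(Z[M],[5,50,95]).round(1))
h=(X>-85)&(X<-22)&(abs(Y)<25)&(Z>55)&(Z<75);rep("handle",h)
print("slope",np.polyfit(X[h],Z[h],1))
rep("tip",(X>22)&(X<80)&(abs(Y)<15)&(Z>40)&(Z<80))
rep("arm top",(abs(X)<25)&(abs(Y)<40)&(Z>86)&(Z<95))
rep("ears",(abs(X)<30)&(abs(Y)<40)&(Z>80)&(Z<86))
```

```text
[0.50160013 0.27543347 0.2477709 ] [-0.25339646 -0.60429315  0.08988538]
handle 1544 X [-71.4 -46.  -22.8] Y [-16.4   0.5  16.9] Z [60.3 62.7 64.8]
slope [ 0.07991526 66.31913527]
tip 603 X [23.2 39.5 57.2] Y [-7.4  0.4  7.3] Z [63.4 67.8 69.9]
arm top 1071 X [-7.4  0.5  7.7] Y [-27.6  -0.5  27.5] Z [87.2 88.5 89.7]
ears 1660 X [-20.9   8.9  20.3] Y [-27.6   0.4  27.4] Z [81.9 83.4 84.7]
```

View pics/w7.png

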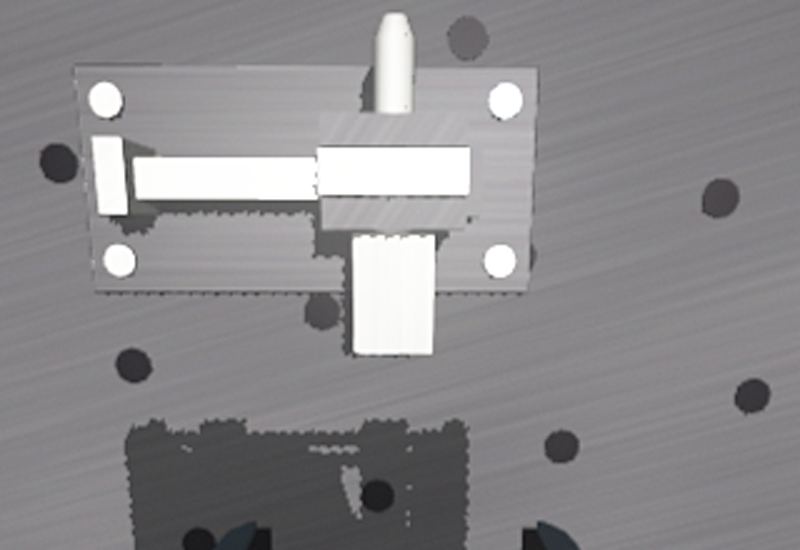

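The pin is through both ears and the arm, with the handle at about (393,295) against the near ear and the tip out beyond the far ear at (395,15). The shoulder gap is about 1 mm, the tilt about 0.08 rad, and the arm is still in place, so all are within limits.

```bash
python3 -c "
from rig import workorder
print(workorder.job_done())"
```

```text
the job is handed in; nothing more can be done
None
```

The job is handed in: the long round pin is pushed through both ears and the stop arm to within about 1 mm of the near ear and released, the arm is still in its place, and the offcut lies on the table beside the bin.

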